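Shut the drawers that are not needed

TASK

The three drawers of the small wooden desk organiser stand open. With the fingertips, push the drawer holding the USB stick and the drawer holding the pencil sharpener fully shut, each with its contents inside, but leave the drawer holding the eraser standing open exactly as it is. Do not touch or pick up the things in the drawers, and leave everything else on the desk where it is.

Things in the scene. Friction and masses are not known exactly. Their poses are not given: they have to be found in the camera images.
- organiser: low pale wooden organiser, 140 deep (x) x 252 wide (y) x 64 high mm, fixed to the desk, three equal open-topped drawers side by side 80 mm apart, one small thing in each. Origin: centre of its underside. Its x points from the fronts to the back: drawers shut along +x. A drawer front's outer face is at x = -78 mm shut, -78 mm - q at opening q
- drawer_0 (a joint): slide of the first (centred at organiser y = -80 mm) drawer of the organiser, in m: 0 is fully shut (its end stop), 0.095 fully open; starts 0.060 to 0.085. It slides with light friction (about 1 N) and stays where it is left
- drawer_0_front (a point): centre of the outer face of the first (centred at organiser y = -80 mm) drawer's front, 25 mm above the desk; moves with it; axes as the organiser's. The front is 77 wide, 8 thick, 8 to 58 mm above the desk, with a finger cut-out 31 wide, 16 deep in the middle of its upper edge (the middle is solid from 8 to 42 mm)
- drawer_1 (a joint): slide of the middle (organiser y = 0) drawer of the organiser, in m: 0 is fully shut (its end stop), 0.095 fully open; starts 0.060 to 0.085. It slides with light friction (about 1 N) and stays where it is left
- drawer_1_front (a point): centre of the outer face of the middle (organiser y = 0) drawer's front, 25 mm above the desk; moves with it; axes as the organiser's. The front is 77 wide, 8 thick, 8 to 58 mm above the desk, with a finger cut-out 31 wide, 16 deep in the middle of its upper edge (the middle is solid from 8 to 42 mm)
- drawer_2 (a joint): slide of the third (organiser y = +80 mm) drawer of the organiser, in m: 0 is fully shut (its end stop), 0.095 fully open; starts 0.060 to 0.085. It slides with light friction (about 1 N) and stays where it is left
- drawer_2_front (a point): centre of the outer face of the third (organiser y = +80 mm) drawer's front, 25 mm above the desk; moves with it; axes as the organiser's. The front is 77 wide, 8 thick, 8 to 58 mm above the desk, with a finger cut-out 31 wide, 16 deep in the middle of its upper edge (the middle is solid from 8 to 42 mm)
- eraser: white block eraser in a printed paper sleeve, 23 x 58 x 13 mm (the thickest long thing in the drawers), lying loose in one of the open drawers, in the part that stands out of the organiser; origin: centre of its underside, 11.5 mm above the desk. Its y in the organiser's frame tells which drawer it lies in
- usb_stick: dark flat USB stick with a metal plug, 18 x 52 x 8 mm, lying loose in one of the open drawers, in the part that stands out of the organiser; origin: centre of its underside, 11.5 mm above the desk. Its y in the organiser's frame tells which drawer it lies in
- sharpener: small silver-grey metal pencil sharpener, a wedge 16 x 25 x 12 mm, lying loose in one of the open drawers, in the part that stands out of the organiser; origin: centre of its underside, 11.5 mm above the desk. Its y in the organiser's frame tells which drawer it lies in
- matchbox: small dark box, 52 x 36 x 14 mm, lying loose on top of the organiser towards its back; origin: centre of its underside; to be left alone
- phone: black phone, 147 x 72 x 8 mm, lying flat and loose on the desk beside the drawers; origin: centre of its underside; to be left alone
- mug: grey-green mug with a handle, 84 x 123 x 91 mm high, standing loose on the desk left of the phone; origin: centre of its underside; to be left alone
- glue_stick: upright glue stick, 26 mm diameter, 94 mm high, standing loose on the desk left of the mug; origin: centre of its underside; to be left alone

How it is judged (in metres and radians):
At the end, for the whole second after the job is handed in: The drawers with the USB stick and the sharpener are shut to within 6 mm with those things inside; the drawer with the eraser is within 10 mm of where it stood, the eraser within 20 mm; mug, phone, matchbox and glue stick are within 20 mm of where they were (((y of eraser in the frame of organiser between -0.115 and -0.045 m and distance of drawer_0_front from where it was at the start of the episode below 0.01 m and value of joint each of drawer_1, drawer_2 below 0.006 m) or (y of eraser in the frame of organiser between -0.035 and 0.035 m and distance of drawer_1_front from where it was at the start of the episode below 0.01 m and value of joint each of drawer_0, drawer_2 below 0.006 m) or (y of eraser in the frame of organiser between 0.045 and 0.115 m and distance of drawer_2_front from where it was at the start of the episode below 0.01 m and value of joint each of drawer_0, drawer_1 below 0.006 m)) and height (world z) of eraser between 0.006 and 0.03 m and height (world z) of usb_stick between 0.006 and 0.03 m and height (world z) of sharpener between 0.006 and 0.03 m and x of each of usb_stick, sharpener in the frame of organiser above -0.075 m and distance of each of eraser, mug, phone, matchbox, glue_stick from where it was at the start of the episode below 0.02 m); the robot touches nothing.
It fails at once if the fingers or the arm touch the contents of a drawer (more than 1 N) (contact force between any of the fingers, the arm and eraser above 1 N or contact force between any of the fingers, the arm and usb_stick above 1 N or contact force between any of the fingers, the arm and sharpener above 1 N).
It fails at once if a drawer's contents are lifted out (height (world z) of any of eraser, usb_stick, sharpener above 0.05 m).
It fails at once if the drawer with the eraser is pushed or pulled by more than 15 mm ((y of eraser in the frame of organiser between -0.115 and -0.045 m and distance of drawer_0_front from where it was at the start of the episode above 0.015 m) or (y of eraser in the frame of organiser between -0.035 and 0.035 m and distance of drawer_1_front from where it was at the start of the episode above 0.015 m) or (y of eraser in the frame of organiser between 0.045 and 0.115 m and distance of drawer_2_front from where it was at the start of the episode above 0.015 m)).
It fails at once if a bystander (mug, phone, matchbox, glue stick) is moved by more than 30 mm (distance of any of mug, phone, matchbox, glue_stick from where it was at the start of the episode above 0.03 m).
It also fails if it takes over 40 s, if anything falls off the work surface, if the arm or the gripper's body presses on something with over 40 N, if the wrist force passes 120 N, or if a joint passes its speed limit or range.

ROBOT

A 7-joint arm with a two-finger parallel gripper is mounted at the origin on the work surface; the furniture and walls round the work are solid. World frame = base frame: x ahead of the robot, y to its left, z up, the work surface at z = 0. Lengths are in mm, angles in rad, forces in N, time in s.
With the tool pointing down it reaches from about 425 to 825 mm from the base axis. Payload 3.6 kg.
Tool frame: the origin (TCP) lies midway between the tips of the shut fingers; the grasp point (between the pads) lies 19 mm behind it (grip_depth is the distance from the TCP to the grasp point, in mm); z points along the fingers, y is the direction in which the jaws open and shut (so a half turn about z gives the same grasp; the last joint's range is limited). The gripper opens to 85 mm and grips with 20 to 120 N. Pads are 22 mm wide; open, the fingers measure 114 mm over their backs; the gripper's body (76 mm by 85 mm) begins 54 mm behind the grasp point. The pads swing forward as they close: fully open they stand 13 mm farther back than shut.
Start: joints at [1.115, 0.615, -0.013, 1.423, 0.008, 1.103, -0.04], TCP at [270.264, -591.115, 192.197] pointing down, gripper open.
Joint ranges: [-3.12, 3.12], [-0.3, 2.06], [-1.34, 1.32], [0.26, 2.42], [-1.36, 4.5], [0.01, 1.98], [-2.84, 2.84]. Speed limits (rad/s): [2.79, 2.79, 3.14, 3.14, 3.14, 3.14, 3.14].

INTERFACE

Orientations are given as a rotation vector (axis times angle).
In Python, from station import * gives the robot as it stands.
- The arm moves only by the tool carry_out, never from a script. Its argument "steps" is a list of rows, each a list of 3 entries, a list of its own where there are three numbers: the opening in per cent of the stroke, from 0 (shut) to 100 (fully open), then the shift along the tool's x, y, z in m, then the turn about the tool's z in degrees. A call has 1 to 8 rows; each row is the pose to reach, as a shift and turn from the pose commanded when the call began, along the tool's axes at that moment; what a row does not reach only later rows make up. A row lasts 1/12 s, in which the tool goes at most 41.7 mm and 7.16 degrees, less where a joint would pass 70% of its speed; a pose out of reach is approached as far as the arm can. A call with a gripper value outside its range is refused whole. The fingers move at their own pace and stop on an object; "force" is the grip in N (left out, the last holds). Time passes only in rows, so rows that repeat a pose let the fingers close. It gives the time, the measured TCP pose, the force and the opening at its end, in the units of the state.
- read_state(): the state, without advancing time (a new reading comes with each control period).
- camera(name): name is "scene" or "top"; returns a dict with "img" (384x512x3 uint8, red, green, blue), "range_z" (384x512 float32, mm along the optical axis (not along the pixel's ray), 0 where there is no reading), "vertical_fov" (degrees; the focal length in pixels is half the picture's height over the tangent of half this angle, whatever the lens; pixels are square), "cx", "cy" (the principal point, pixels), "camera_from_world" (4x4, takes a point from world to camera coordinates). Camera axes: x right, y down, z forward; pixel columns grow to the right and rows downward; lengths in mm; the calibration is good to about 2 mm. A picture is of the moment at which its call begins.
- sign_off(): hands the job in, once; it reports no verdict.
Trained networks look in the newest picture that a camera, given by its name, has taken for a name from the list of things; names that differ only in an ending like _2 or _b are one class to them, and where a whole thing is asked for, a point or a joint stands for the part that bears it (a point fixed in the world has none). Each returns a list of dicts, best first, with "p" (0 to 1); they miss things now and then, are a little off and sometimes report something else, mostly with a low value. They report only what shows in the picture. A call takes as long as a camera call.
- trace(camera, label): "mask" (384x512 bool, what is visible of it) and "xy" ([column, row] in pixels, amid what is visible of it).
- place_of(camera, label): "xy" ([column, row] in pixels: a listed point, or the origin of a listed thing).
The state is a dict: "t": time; "qpos": joint angles; "dq": joint speeds; "tau": joint torques, N m; "position": TCP position; "eef_rot": TCP orientation; "contact_force": force on the tool from outside, world axes, zero at the start; "moment": the same for the moment, N m; "finger_gap": opening from 0.0 (shut) to 1.0 (fully open).
Only numpy, scipy, OpenCV 4.12 (cv2) and the standard library are available. Lean on these libraries where they do the work, as an engineer would, in place of code of your own. Each camera call takes 0.05 s, during which the arm holds its last target.

## Working session

There is one attempt and no reset: what is moved stays moved. The work goes in short steps, Python scripts to look and compute and a tool call to move; the robot and the scene stay as the last step left them, time stands still between calls to the robot, and variables do not carry over. Pictures are saved under pics/ and viewed, and the job is handed in when it is done.

Besides the shell and the picture viewer there is one more tool, called after "Emit:" as a command line: name --argument value ..., lists and objects as JSON in quotes. carry_out: Moves the arm, as the interface text tells. Its arguments: {"type":"object","properties":{"steps":{"type":"array","items":{"type":"array"}},"force":{"type":"number"}},"required":["steps"]}

```bash
mkdir -p pics; cat > h.py <<'E'
from station import *
import numpy as np, cv2
def back(c,u,v,z=None,r=None):
    f=c["img"].shape[0]/2/np.tan(np.radians(c["vertical_fov"])/2)
    M=np.linalg.inv(c["camera_from_world"])
    d=np.array([(u-c["cx"])/f,(v-c["cy"])/f,1.0])
    if r is not None: return (M@np.append(d*r,1))[:3]
    o=M[:3,3]; w=M[:3,:3]@d
    return o+w*(z-o[2])/w[2]
E
python3 - <<'E'
from h import *
s=read_state();print({k:np.round(v,3) for k,v in s.items()})
for n in("scene","top"):
    c=camera(n);cv2.imwrite(f"pics/{n}0.png",c["img"][:,:,::-1])
    np.savez(f"{n}0.npz",**c)
    for l,z in [("eraser",11.5),("usb_stick",11.5),("sharpener",11.5),("drawer_0_front",25),("drawer_1_front",25),("drawer_2_front",25),("organiser",0),("phone",0),("mug",0),("glue_stick",0),("matchbox",64)]:
        for p in place_of(n,l)[:3]:
            print(n,l,round(p["p"],2),np.round(p["xy"]),np.round(back(c,*p["xy"],z=z)))
E
```

```text
{'t': np.float64(0.0), 'qpos': array([ 1.115,  0.616, -0.013,  1.425,  0.008,  1.103, -0.04 ]), 'dq': array([ 0.001,  0.   ,  0.   , -0.   , -0.   ,  0.   , -0.   ]), 'tau': array([-0.0000e+00, -4.6921e+01,  2.5900e-01, -1.7103e+01,  1.0000e-02,
        1.0000e-02, -0.0000e+00]), 'position': array([ 269.914, -590.36 ,  191.02 ]), 'eef_rot': array([-3.067e+00, -6.680e-01,  1.000e-03]), 'contact_force': array([ 0.237,  0.138, -0.25 ]), 'moment': array([-0.004, -0.01 , -0.007]), 'finger_gap': np.float64(0.999)}
scene eraser 0.63 [282. 182.] [ 509. -124.   12.]
scene usb_stick 0.47 [294. 194.] [442. -97.  12.]
scene drawer_0_front 0.84 [277. 193.] [480. -53.  25.]
scene drawer_1_front 0.9 [270. 178.] [545. -98.  25.]
scene drawer_2_front 0.69 [259. 168.] [ 607. -119.   25.]
scene organiser 0.76 [310. 175.] [ 459. -223.    0.]
scene phone 0.63 [237. 231.] [488. 136.   0.]
scene mug 0.66 [221. 262.] [447. 257.   0.]
scene mug 0.28 [324. 160.] [ 467. -330.    0.]
scene glue_stick 0.48 [179. 274.] [509. 361.   0.]
scene matchbox 0.57 [286. 179.] [475. -93.  64.]
scene matchbox 0.47 [323. 158.] [ 437. -259.   64.]
scene matchbox 0.21 [218. 262.] [414. 295.  64.]
top eraser 0.69 [307. 185.] [ 518. -123.   12.]
top usb_stick 0.6 [297. 213.] [438. -91.  12.]
top sharpener 0.63 [322. 162.] [ 584. -169.   12.]
top drawer_0_front 0.96 [282. 204.] [466. -47.  25.]
top drawer_1_front 0.77 [295. 178.] [539. -87.  25.]
top drawer_2_front 0.78 [311. 149.] [ 621. -136.   25.]
top organiser 0.64 [341. 206.] [ 454. -222.    0.]
top phone 0.89 [214. 194.] [501. 149.   0.]
top mug 0.92 [182. 210.] [458. 244.   0.]
top mug 0.67 [284. 205.] [463. -54.   0.]
top glue_stick 0.45 [143. 193.] [509. 360.   0.]
top matchbox 0.78 [355. 217.] [ 421. -245.   64.]
```

```bash
python3 - <<'E'
from h import *
c=np.load("top0.npz");i=c["img"][110:270,240:400,::-1]
cv2.imwrite("pics/topz.png",cv2.resize(i,None,fx=3.7,fy=3.7,interpolation=cv2.INTER_CUBIC))
E
```

```text
(no output)
```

View pics/top0.png

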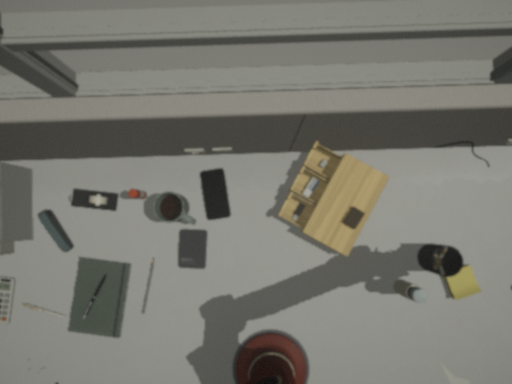

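View pics/scene0.png

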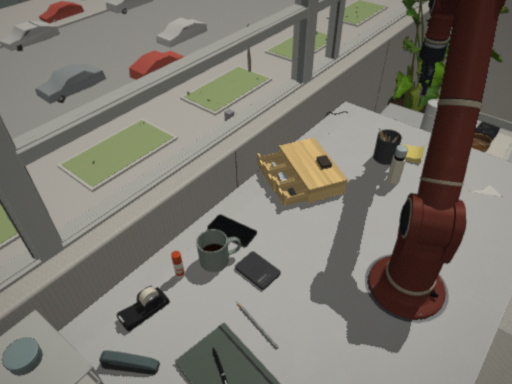

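```bash
sleep 1
```

```text
(no output)
```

View pics/topz.png

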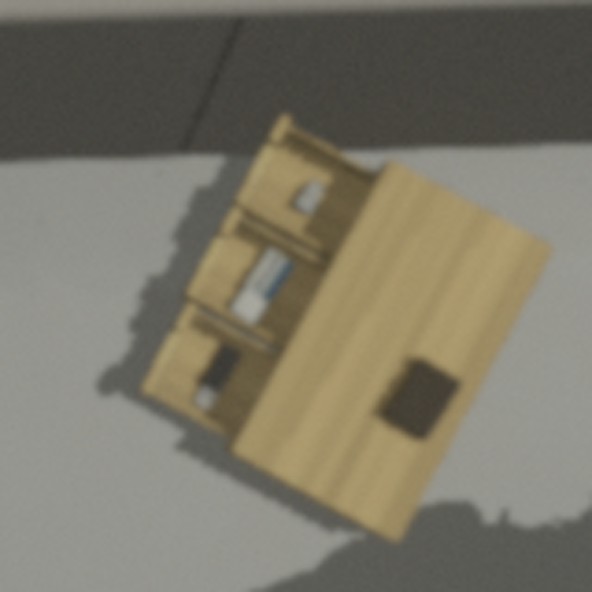

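```bash
python3 - <<'E'
from h import *
c=dict(np.load("top0.npz"))
P=[back(c,u/3.7+240,v/3.7+110,z=64)for u,v in[(392,160),(552,247),(400,541),(235,452)]]
for p in P:print(np.round(p))
for a in range(4):print(np.linalg.norm(P[a]-P[(a+1)%4]))
print("fronts z58");
for u,v in[(285,115),(240,185),(235,208),(190,290),(183,308),(143,388)]:print(np.round(back(c,u/3.7+240,v/3.7+110,z=58)))
print("cam",np.linalg.inv(c["camera_from_world"])[:3,3])
for u in(260,300,330):
  for v in range(90,180,6):
    r=c["range_z"][v,u]; print(u,v,np.round(back(c,u,v,r=r)))
E
```

```text
[ 600. -228.   64.]
[ 531. -344.   64.]
[ 316. -221.   64.]
[ 385. -101.   64.]
135.73458939251063
247.9382805404644
137.8328845100208
249.71777425615687
fronts z58
[ 638. -149.   58.]
[ 585. -113.   58.]
[ 568. -109.   58.]
[507. -73.  58.]
[493. -67.  58.]
[434. -35.  58.]
cam [ 424.68609538   18.93744678 1143.94165747]
260 90 [786.   7.  70.]
260 96 [772.   7.  57.]
260 102 [756.   8.  54.]
260 108 [738.   8.  57.]
260 114 [722.   9.  52.]
260 120 [721.   8. -13.]
260 126 [721.   8. -87.]
260 132 [ 721.    8. -175.]
260 138 [ 721.    8. -275.]
260 144 [ 721.    8. -390.]
260 150 [ 720.    8. -523.]
260 156 [609.  12.   2.]
260 162 [592.  12.   0.]
260 168 [574.  13.  -2.]
260 174 [556.  13.   1.]
300 90 [ 787. -107.   56.]
300 96 [ 770. -107.   55.]
300 102 [ 751. -105.   60.]
300 108 [ 735. -105.   55.]
300 114 [ 721. -106.   41.]
300 120 [ 721. -113.  -28.]
300 126 [ 720. -121. -103.]
300 132 [ 721. -131. -193.]
300 138 [ 720. -141. -292.]
300 144 [ 723. -155. -425.]
300 150 [ 721. -168. -554.]
300 156 [ 425.   19. 1144.]
300 162 [ 589. -106.   -1.]
300 168 [ 571. -105.   -1.]
300 174 [ 548. -100.   44.]
330 90 [ 784. -192.   57.]
330 96 [ 766. -191.   57.]
330 102 [ 748. -190.   60.]
330 108 [ 731. -189.   59.]
330 114 [ 720. -194.   34.]
330 120 [ 721. -206.  -37.]
330 126 [ 720. -220. -111.]
330 132 [ 721. -237. -207.]
330 138 [ 721. -256. -312.]
330 144 [ 722. -279. -440.]
330 150 [ 614. -187.   43.]
330 156 [ 602. -192.   13.]
330 162 [ 584. -192.   10.]
330 168 [ 567. -191.   11.]
330 174 [ 549. -191.   10.]
```

```bash
python3 - <<'E'
from h import *
c=dict(np.load("top0.npz"))
f=192/np.tan(np.radians(c["vertical_fov"])/2);print(f)
for w in[(270,-591,191),(270,-591,0),(0,0,0),(434,-106,36)]:
  p=c["camera_from_world"]@np.append(w,1); print(w,p[:2]/p[2]*f+[c["cx"],c["cy"]])
# max heights in region
v,u=np.mgrid[0:384,0:512]
P=np.array([back(c,a,b,r=r) if r>0 else [0,0,-1e3] for a,b,r in zip(u.ravel(),v.ravel(),c["range_z"].ravel())])
for x in range(150,700,50):
  print(x,[int(max(P[(abs(P[:,0]-x-25)<25)&(abs(P[:,1]-y-25)<25)&(P[:,2]<1100)][:,2],default=-1)) for y in range(-700,101,50)])
E
```

```text
390.3125898690783
(270, -591, 191) [515.68629537 276.16004681]
(270, -591, 0) [472.32592462 266.45307233]
(0, 0, 0) [270.42770022 368.20571782]
(434, -106, 36) [303.4265962  214.22270138]
150 [5, 4, 31, 32, 5, 6, 94, 4, 4, 6, 4, 6, 6, 5, 4, 4, 5]
200 [4, 5, 31, 26, 5, 6, 144, 4, 6, 4, 6, 5, 4, 4, 5, 6, 5]
250 [5, 7, 22, 253, 123, 136, 4, 6, 4, 6, 6, 5, 5, 4, 6, 4, 6]
300 [4, 4, 5, 104, 123, 128, 5, 5, 5, 68, 67, 4, 7, 5, 6, 6, 4]
350 [4, 5, 6, 5, 7, 5, 4, 5, 67, 79, 69, 70, 66, 4, 5, 6, 3]
400 [4, 3, 6, 5, 5, 3, 4, 5, 82, 83, 69, 69, 44, 60, 5, 6, 13]
450 [4, 4, 4, 4, 4, 5, 4, 68, 68, 77, 69, 67, 61, 60, 7, 5, 14]
500 [5, 5, 4, 6, 5, 5, 5, 69, 68, 68, 70, 51, 60, 5, 6, 6, 13]
550 [9, 10, 5, 6, 5, 6, 5, 69, 68, 69, 63, 61, 60, 6, 6, 5, 12]
600 [4, 8, 4, 4, 4, 7, 4, 5, 4, 66, 58, 60, 5, 5, 4, 4, 4]
650 [-1, -93, -131, -1, -1, -1, -1, -1, -1, -1, -1, -1, -1, -1, -1, -1, -1]
```

Emit:
carry_out --steps '[[0, [0, 0, -0.03], 0], [0, [0.03, 0.013, -0.05], -7], [0, [0.065, 0.029, -0.05], -14], [0, [0.1, 0.045, -0.05], -21], [0, [0.135, 0.061, -0.05], -28], [0, [0.164, 0.074, -0.05], -35], [0, [0.164, 0.074, -0.05], -35], [0, [0.164, 0.074, -0.05], -35]]'

```text
t: 1.87
position: [452.8, -588.5, 240.7]
eef_rot: [-2.722, -1.565, -0.002]
contact_force: [-0.5, -0.5, 0.2]
finger_gap: -0.001
```

Emit:
carry_out --steps '[[0, [0.032, -0.016, 0], 0], [0, [0.064, -0.032, 0], 0], [0, [0.097, -0.049, 0], 0], [0, [0.129, -0.065, 0], 0], [0, [0.161, -0.082, 0], 0], [0, [0.193, -0.098, 0], 0], [0, [0.226, -0.114, 0], 0], [0, [0.258, -0.13, 0], 0]]'

```text
t: 2.53
position: [467.0, -301.7, 242.9]
eef_rot: [2.729, 1.554, -0.001]
contact_force: [0.8, 1.4, -0.1]
finger_gap: 0.0
```

Emit:
carry_out --steps '[[0, [0.032, -0.016, 0], 0], [0, [0.064, -0.032, 0], 0], [0, [0.097, -0.049, 0], 0], [0, [0.129, -0.065, 0], 0], [0, [0.161, -0.082, 0], 0], [0, [0.193, -0.098, 0], 0], [0, [0.226, -0.114, 0], 0], [0, [0.258, -0.13, 0], 0]]'

```text
t: 3.2
position: [486.7, -13.9, 242.9]
eef_rot: [2.728, 1.554, 0.001]
contact_force: [1.0, -0.3, 0.8]
finger_gap: -0.001
```

Emit:
carry_out --steps '[[0, [0, 0, 0], 0], [0, [0, 0, 0], 0], [0, [0, 0, 0], 0]]'

```text
t: 3.45
position: [486.9, -15.7, 242.5]
eef_rot: [2.727, 1.556, -0.001]
contact_force: [-0.5, -1.0, -0.4]
finger_gap: -0.001
```

Emit:
carry_out --steps '[[0, [0, 0, 0.04], 0], [0, [0, 0, 0.08], 0], [0, [0, 0, 0.12], 0], [0, [0, 0, 0.16], 0], [0, [0, 0, 0.19], 0], [0, [0, 0, 0.21], 0], [0, [0, 0, 0.217], 0], [0, [0, 0, 0.217], 0]]'

```text
t: 4.12
position: [486.1, -16.0, 23.9]
eef_rot: [-2.729, -1.555, 0.006]
contact_force: [0.7, 0.1, 0.0]
finger_gap: 0.002
```

```bash
cat > look.py <<'E'
import sys
from h import *
n=sys.argv[1]
for k,(a,b,x,y) in {"top":(110,270,240,400),"scene":(130,250,220,380)}.items():
    c=camera(k);i=c["img"][a:b,x:y,::-1]
    cv2.imwrite(f"pics/{k}{n}.png",cv2.resize(i,None,fx=3.7,fy=3.7,interpolation=cv2.INTER_CUBIC))
    for l in("drawer_0_front","drawer_1_front","drawer_2_front"):
        for p in place_of(k,l)[:1]:
            w=back(c,*p["xy"],z=25)-[458,-223.5,0]
            print(k,l,round(p["p"],2),"q",round(-(w[0]*-.507+w[1]*-.862)-78),"y",round(w[0]*.862-w[1]*.507))
s=read_state();w=s["position"]-[458,-223.5,0];print("tcp org",w[0]*-.507+w[1]*-.862,w[0]*.862-w[1]*.507,w[2],s["contact_force"],s["t"])
E
python3 look.py 1
```

```text
top drawer_1_front 0.72 q 75 y 2
top drawer_2_front 0.97 q 86 y 89
scene drawer_0_front 0.88 q 79 y -71
scene drawer_1_front 0.68 q 83 y 12
scene drawer_2_front 0.42 q 28 y -106
tcp org -196.0976523903962 -80.43668453357769 26.25365015150957 [ 0.1164981   0.33754408 -0.63816406] 4.5167
```

View pics/scene1.png

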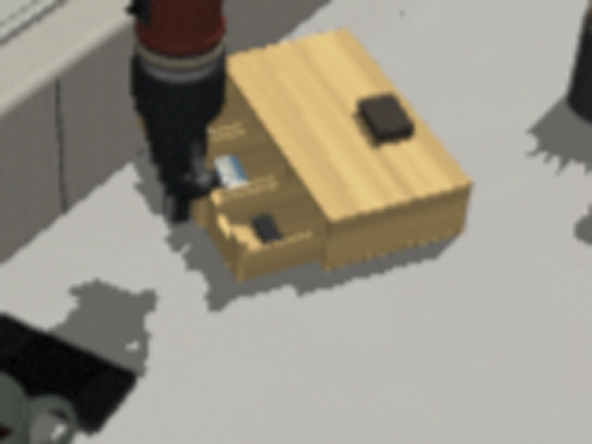

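View pics/top1.png

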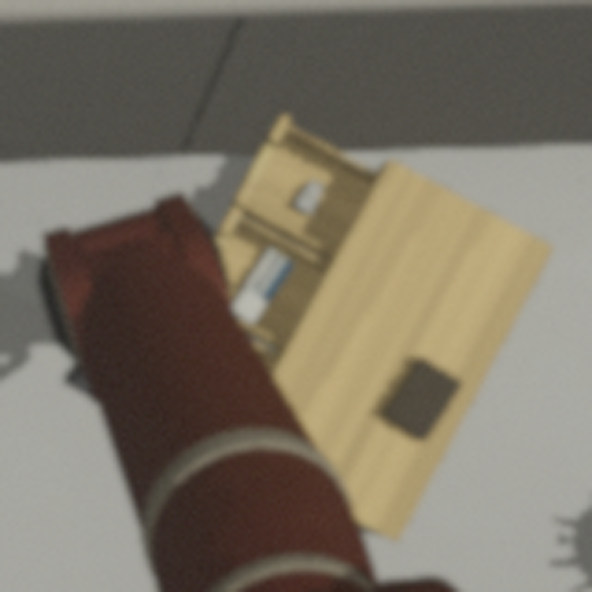

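Emit:
carry_out --steps '[[0, [-0.01, 0, 0], 0], [0, [-0.02, 0, 0], 0], [0, [-0.027, 0, 0], 0], [0, [-0.034, 0, 0], 0], [0, [-0.04, 0, 0], 0], [0, [-0.047, 0, 0], 0], [0, [-0.054, 0, 0], 0], [0, [-0.062, 0, 0], 0]]'

```text
t: 5.18
position: [455.7, -67.5, 25.2]
eef_rot: [-2.726, -1.561, -0.0]
contact_force: [0.1, -0.5, 0.8]
finger_gap: -0.002
```

```bash
python3 look.py 2
```

```text
top drawer_0_front 0.7 q -117 y -20
top drawer_1_front 0.75 q 78 y -1
top drawer_2_front 0.67 q 79 y 88
scene drawer_0_front 0.83 q 75 y -76
scene drawer_1_front 0.55 q 83 y 3
scene drawer_2_front 0.67 q 76 y 85
tcp org -134.43954291629117 -81.07705869450598 25.273781797575577 [ 0.84909316 -0.029113   -0.08581992] 5.5833
```

View pics/scene2.png

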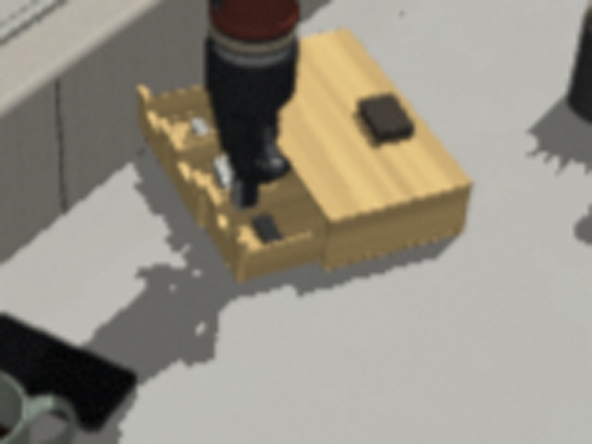

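```bash
python3 - <<'E'
from h import *
c=camera("scene");f=192/np.tan(np.radians(c["vertical_fov"])/2)
def pr(w):
    p=np.array(c["camera_from_world"])@np.append(w,1);q=p[:2]/p[2]*f+[c["cx"],c["cy"]];return np.round((q-[220,130])*3.7)
def og(x,y,z): return np.array([458,-223.5,z])+x*np.array([-.507,-.862,0])+y*np.array([.862,-.507,0])
s=read_state();p=s["position"];print(p,pr(p),s["qpos"],s["contact_force"])
for z in(25,60,100,150):print(z,pr([p[0],p[1],z]))
for x,y,z in[(-70,-126,64),(-70,126,64),(70,-126,64),(70,-126,0),(-70,-126,0),(-152,-80,42),(-152,-118,58),(-152,-42,58),(-152,-118,8)]:print(x,y,z,pr(og(x,y,z)))
# finger depth points
for u,v in[(243,195),(243,180),(243,150),(240,120),(265,165)]:
    a,b=int(220+u/3.7),int(130+v/3.7);w=back(c,a,b,r=c["range_z"][b,a]);d=w-[458,-223.5,0];print(u,v,np.round(w),"org",np.round([d[0]*-.507+d[1]*-.862,d[0]*.862-d[1]*.507]))
E
```

```text
[456.22584112 -66.58255773  25.25822731] [240. 237.] [ 0.23969023  0.60472725 -0.20684095  2.12225347  0.27737012  0.43913912
 -0.71360819] [-0.67329639  0.15093522 -0.33283093]
25 [240. 237.]
60 [242. 208.]
100 [244. 173.]
150 [246. 128.]
-70 -126 64 [331. 219.]
-70 126 64 [218.  56.]
70 -126 64 [475. 181.]
70 -126 0 [465. 233.]
-70 -126 0 [326. 272.]
-152 -80 42 [222. 227.]
-152 -118 58 [240. 242.]
-152 -42 58 [206. 187.]
-152 -118 8 [238. 283.]
243 195 [449. -53.  92.] org [-143.  -94.]
243 180 [440. -39. 122.] org [-150. -109.]
243 150 [447. -46. 146.] org [-147.  -99.]
240 120 [453. -48. 174.] org [-149.  -94.]
265 165 [412. -28. 161.] org [-145. -139.]
```

```bash
python3 - <<'E'
from h import *
c=camera("scene");i=c["img"][120:215,250:330,::-1]
cv2.imwrite("pics/s3.png",cv2.resize(i,None,fx=6.2,fy=6.2,interpolation=cv2.INTER_NEAREST))
r=c["range_z"]
for v in range(150,206,3):
  o=[]
  for u in range(272,300,3):
    w=back(c,u,v,r=r[v,u]) if r[v,u]>0 else np.zeros(3);d=w-[458,-223.5,0];o.append("%d,%d,%d"%(d[0]*-.507+d[1]*-.862,d[0]*.862-d[1]*.507,w[2]))
  print(v,o)
E
```

```text
150 ['-28,290,-85', '-173,-79,215', '-169,-93,225', '-164,-103,230', '-158,-110,233', '-149,-111,232', '-143,-118,235', '39,-508,0', '-121,-113,225', '-108,-106,217']
153 ['-102,113,46', '-172,-78,203', '-169,-93,213', '-164,-104,220', '-158,-112,224', '-149,-114,222', '-141,-116,222', '-133,-120,223', '-119,-111,212', '-105,-103,203']
156 ['-100,116,30', '-90,112,29', '-167,-90,199', '-163,-101,206', '-158,-113,214', '-150,-115,212', '-141,-116,211', '-131,-117,209', '-120,-113,203', '-29,42,63']
159 ['-101,114,17', '-89,115,13', '-145,-39,144', '-162,-100,194', '-157,-111,201', '-149,-115,201', '-141,-118,201', '-131,-118,198', '-47,27,66', '-38,23,66']
162 ['-111,90,24', '-96,97,15', '-148,-46,138', '-150,-75,160', '-148,-92,172', '-145,-108,184', '-141,-119,191', '-130,-118,186', '-55,10,68', '-43,11,64']
165 ['-114,81,18', '-106,73,21', '-147,-45,125', '-149,-74,147', '-150,-99,167', '-146,-110,174', '-141,-120,180', '-130,-117,175', '-59,2,62', '-52,-7,67']
168 ['-133,35,46', '-123,32,45', '-113,30,43', '-150,-76,137', '-152,-102,158', '-145,-110,162', '-141,-121,169', '-132,-1
[... 1193 characters left out ...]
0', '-119,-63,14', '-114,-76,23', '-105,-80,24', '-90,-72,12', '-82,-79,16']
195 ['-167,-49,4', '-156,-49,0', '-155,-71,19', '-154,-93,38', '-153,-115,57', '-123,-74,11', '-116,-81,15', '-121,-115,46', '-111,-115,43', '-100,-115,40']
198 ['-171,-59,1', '-162,-65,2', '-152,-67,1', '-154,-94,25', '-154,-118,48', '-142,-114,39', '-133,-117,39', '-121,-116,34', '-109,-113,27', '-101,-118,29']
201 ['-177,-74,2', '-168,-78,2', '-159,-83,4', '-153,-93,11', '-154,-117,33', '-142,-115,27', '-132,-117,25', '-118,-111,15', '-108,-113,13', '-98,-114,11']
204 ['-182,-87,2', '-173,-91,3', '-164,-95,2', '-154,-96,0', '-151,-113,15', '-141,-114,12', '-127,-108,2', '-117,-110,0', '-110,-117,4', '-98,-116,0']
```

View pics/s3.png

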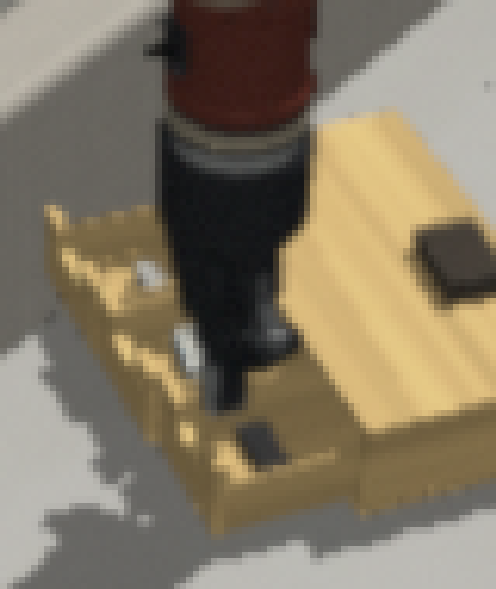

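View pics/top2.png

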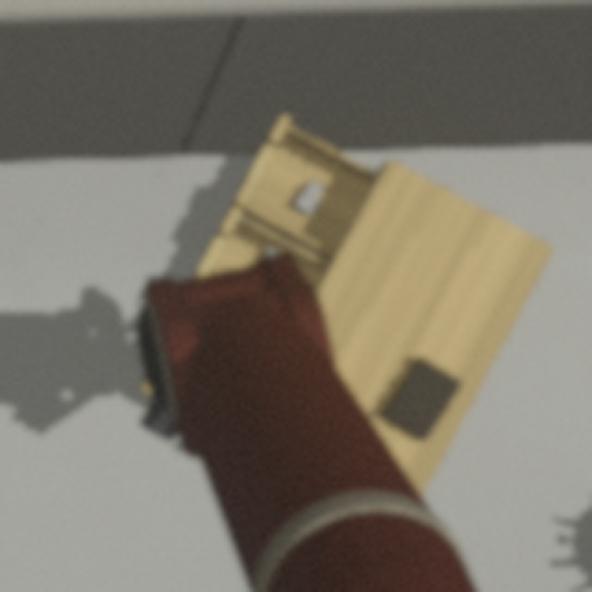

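Emit:
carry_out --steps '[[0, [0, 0, -0.01], 0], [0, [0.015, 0, -0.015], 0], [0, [0.03, 0, -0.015], 0], [0, [0.045, 0, -0.015], 0], [0, [0.06, 0, -0.015], 0], [0, [0.067, 0, -0.015], 0], [0, [0.067, 0, 0], 0], [0, [0.067, 0, 0], 0]]'

```text
t: 6.35
position: [488.6, -8.9, 23.8]
eef_rot: [-2.724, -1.562, 0.005]
contact_force: [-0.8, 0.4, 0.5]
finger_gap: -0.002
```

```bash
cat > tip.py <<'E'
import sys
from h import *
c=camera("scene");f=192/np.tan(np.radians(c["vertical_fov"])/2)
i=c["img"][120:215,240:320,::-1]
cv2.imwrite("pics/%s.png"%sys.argv[1],cv2.resize(i,None,fx=6.2,fy=6.2,interpolation=cv2.INTER_NEAREST))
s=read_state();p=s["position"];w=p-[458,-223.5,0];print("tcp org",w[0]*-.507+w[1]*-.862,w[0]*.862-w[1]*.507,p[2],s["contact_force"],s["t"])
for z in(0,20,40,60,80):
    q=np.array(c["camera_from_world"])@np.array([p[0],p[1],z,1]);q=q[:2]/q[2]*f+[c["cx"],c["cy"]];print("true z",z,"pix",np.round((q-[240,120])*6.2))
r=c["range_z"]
for v in range(170,206,2):
  o=[]
  for u in range(258,282,3):
    w=back(c,u,v,r=r[v,u]) if r[v,u]>0 else np.zeros(3);d=w-[458,-223.5,0];o.append("%d,%d,%d"%(d[0]*-.507+d[1]*-.862,d[0]*.862-d[1]*.507,w[2]))
  print(v,o)
E
python3 tip.py s4
```

```text
tcp org -199.89832769719902 -82.21409587546405 24.370630209305737 [-1.0493504  -1.11298674 -0.07945172] 6.4
true z 0 pix [164. 526.]
true z 20 pix [165. 498.]
true z 40 pix [165. 471.]
true z 60 pix [165. 443.]
true z 80 pix [165. 414.]
170 ['-164,92,1', '-221,-90,161', '-216,-100,167', '-210,-111,175', '-204,-118,178', '-196,-122,179', '-117,38,29', '-108,30,33']
172 ['-167,84,0', '-216,-75,141', '-216,-100,160', '-211,-113,169', '-207,-126,177', '-197,-125,174', '-117,36,22', '-109,29,24']
174 ['-172,71,2', '-217,-79,135', '-215,-99,151', '-212,-114,162', '-205,-122,166', '-197,-125,166', '-118,33,16', '-114,16,27']
176 ['-175,61,1', '-213,-67,117', '-216,-101,145', '-208,-106,147', '-206,-124,160', '-200,-133,166', '-121,26,13', '-116,11,23']
178 ['-180,49,3', '-214,-70,111', '-214,-95,131', '-205,-98,131', '-206,-124,153', '-201,-135,160', '-192,-136,158', '-119,4,21']
180 ['-185,35,7', '-173,38,1', '-213,-94,123', '-202,-91,117', '-212,-139,159', '39,-508,0', '-196,-145,159', '-120,2,14']
182 ['-185,35,-1', '-178,24,4', '-212,-91,111', '-211,-114,130', '-214,-143,155', '-203,-14
[... 655 characters left out ...]
'-209,-28,5', '-198,-27,0', '-189,-33,2', '-180,-38,3', '-170,-40,2', '-160,-42,0', '-152,-49,4', '-153,-75,27']
196 ['-213,-38,5', '-203,-40,4', '-192,-40,0', '-183,-44,0', '-175,-52,5', '-164,-50,0', '-155,-56,2', '-154,-78,21']
198 ['-215,-43,1', '-206,-49,3', '-197,-52,3', '-188,-57,4', '-178,-59,3', '-167,-59,0', '-159,-65,2', '-153,-76,9']
200 ['-219,-54,4', '-209,-56,1', '-199,-58,0', '-190,-62,0', '-181,-67,2', '-169,-64,-4', '-162,-74,1', '-152,-75,0']
202 ['-222,-63,3', '-213,-66,3', '-201,-62,-4', '-193,-69,0', '-185,-76,1', '-176,-80,2', '-166,-82,1', '-157,-86,2']
204 ['-225,-71,3', '-215,-72,0', '-207,-78,2', '-196,-78,0', '-189,-87,4', '-179,-88,2', '-170,-93,3', '-161,-96,3']
```

View pics/s4.png

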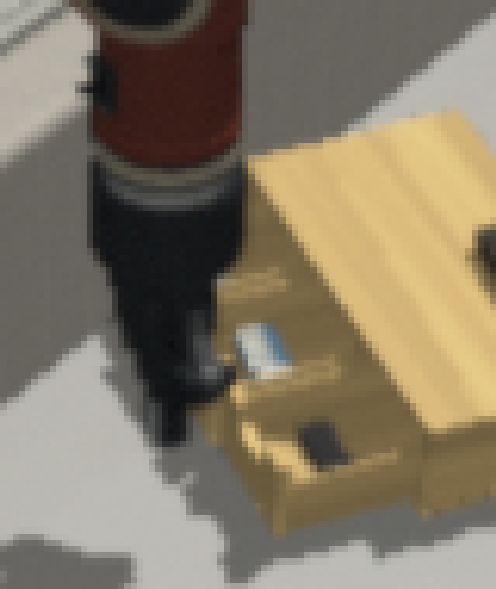

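Emit:
carry_out --steps '[[0, [0, 0, 0.012], 0], [0, [0, 0, 0.024], 0], [0, [0, 0, 0.03], 0], [0, [0, 0, 0.036], 0], [0, [0, 0, 0.036], 0], [0, [0, 0, 0.036], 0]]'

```text
t: 6.9
position: [489.8, -9.5, -10.7]
eef_rot: [-2.727, -1.56, 0.0]
contact_force: [1.2, 0.0, 0.1]
finger_gap: 0.001
```

```bash
python3 tip.py s5|grep -v "^1[78]"
```

```text
tcp org -200.818862785297 -80.89830228443768 -10.4223878115337 [-0.52459673  0.83738227 -0.1803408 ] 6.95
true z 0 pix [162. 524.]
true z 20 pix [162. 497.]
true z 40 pix [162. 470.]
true z 60 pix [162. 441.]
true z 80 pix [163. 413.]
190 ['-202,-9,3', '-192,-11,2', '-214,-97,84', '-213,-119,102', '-212,-141,121', '-203,-142,119', '-191,-138,111', '-152,-72,41']
192 ['39,-508,0', '-196,-21,3', '-211,-89,67', '-213,-119,94', '-209,-132,104', '-192,-116,84', '-154,-53,17', '-153,-76,36']
194 ['-208,-26,3', '-199,-29,2', '-210,-86,56', '-202,-90,57', '-172,-45,6', '-161,-44,2', '-152,-48,2', '-156,-81,32']
196 ['-211,-32,0', '39,-508,0', '-211,-88,49', '-204,-96,53', '-173,-48,0', '-165,-54,3', '-155,-55,0', '-154,-79,21']
198 ['-215,-44,2', '-206,-50,4', '-210,-86,38', '-203,-93,42', '-178,-58,2', '-168,-60,0', '-159,-65,1', '-154,-78,12']
200 ['-219,-55,4', '-209,-57,2', '-199,-59,1', '-190,-63,1', '-180,-65,0', '-170,-67,-1', '-163,-76,4', '-153,-78,2']
202 ['-222,-62,2', '-211,-63,0', '-203,-68,1', '-193,-70,0', '-184,-74,0', '-174,-76,-1', '-166,-83,2', '-157,-86,1']
204 ['-224,-69,0', '-216,-74,2', '-207,-78,2', '-196,-79,0', '-188,-84,2', '-177,-83,-2', '-169,-89,0', '-160,-93,0']
```

View pics/s5.png

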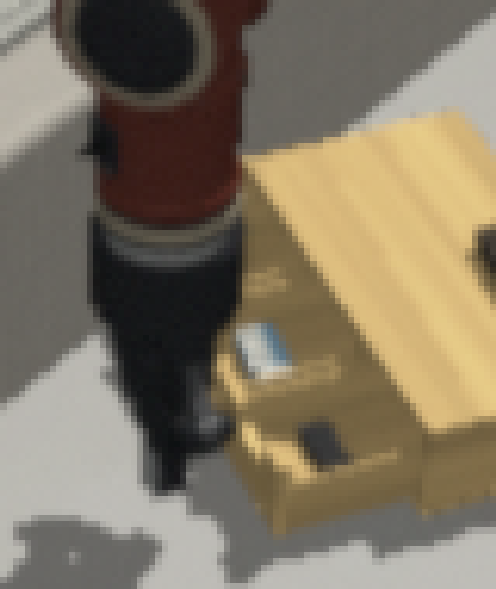

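Emit:
carry_out --steps '[[0, [-0.01, 0, 0], 0], [0, [-0.02, 0, 0], 0], [0, [-0.027, 0, 0], 0], [0, [-0.034, 0, 0], 0], [0, [-0.04, 0, 0], 0], [0, [-0.047, 0, 0], 0], [0, [-0.054, 0, 0], 0], [0, [-0.062, 0, 0], 0]]'

```text
t: 7.62
position: [458.6, -62.7, -10.6]
eef_rot: [-2.726, -1.562, -0.002]
contact_force: [0.1, 0.9, 1.6]
finger_gap: -0.001
```

```bash
python3 look.py 6
```

```text
top drawer_0_front 0.35 q 436 y -249
top drawer_1_front 0.76 q 82 y -4
top drawer_2_front 0.67 q 78 y 86
scene drawer_0_front 0.51 q 50 y -71
scene drawer_1_front 0.66 q 81 y -5
scene drawer_2_front 0.8 q 83 y 77
tcp org -139.07401306602355 -81.12649254293959 -10.835718683588881 [-0.07439822  0.00775277 -0.51162765] 8.0167
```

View pics/scene6.png

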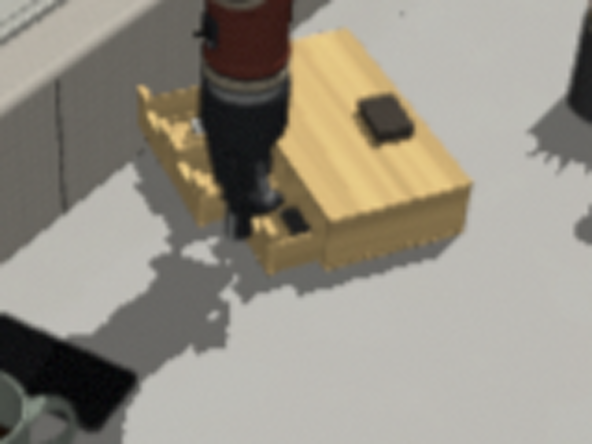

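Drawer 0 (the USB stick's) is moving in and the middle one is unchanged, so I'll carry on pushing.

Emit:
carry_out --steps '[[0, [-0.006, 0, 0], 0], [0, [-0.012, 0, 0], 0], [0, [-0.018, 0, 0], 0], [0, [-0.024, 0, 0], 0], [0, [-0.03, 0, 0], 0], [0, [-0.036, 0, 0], 0], [0, [-0.04, 0, 0], 0], [0, [-0.044, 0, 0], 0]]'

```text
t: 8.68
position: [435.9, -101.3, -10.8]
eef_rot: [-2.727, -1.56, -0.0]
contact_force: [1.2, 0.3, -0.5]
finger_gap: 0.001
```

Emit:
carry_out --steps '[[0, [-0.002, 0, 0], 0], [0, [-0.004, 0, 0], 0], [0, [-0.006, 0, 0], 0], [0, [-0.007, 0, 0], 0]]'

```text
t: 9.02
position: [434.5, -103.8, -10.7]
eef_rot: [-2.723, -1.564, -0.008]
contact_force: [2.5, 7.4, -1.4]
finger_gap: -0.001
```

```bash
python3 look.py 7
```

```text
top drawer_1_front 0.79 q 79 y 0
top drawer_2_front 0.58 q 89 y 92
scene drawer_0_front 0.71 q -73 y -30
scene drawer_1_front 0.8 q 70 y -5
scene drawer_2_front 0.88 q 90 y 80
tcp org -91.28836925555349 -80.9202947986636 -10.673888186585206 [ 3.55607707  5.19710053 -1.81471583] 9.4167
```

View pics/scene7.png

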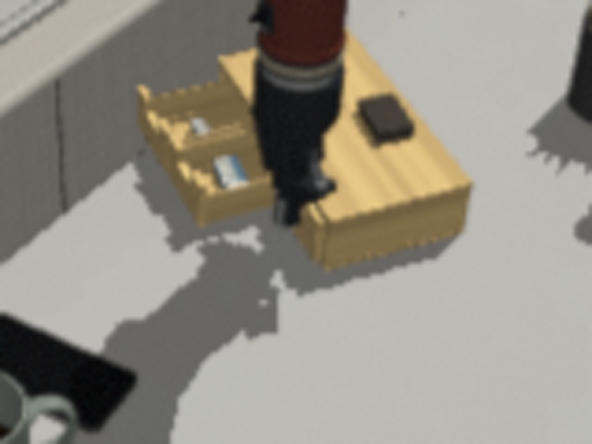

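Emit:
carry_out --steps '[[0, [0.01, 0, 0], 0], [0, [0.035, 0, 0], 0], [0, [0.065, 0, -0.01], 0], [0, [0.095, 0, -0.03], 0], [0, [0.12, 0, -0.05], 0], [0, [0.13, 0, -0.06], 0], [0, [0.13, 0.03, -0.06], 0], [0, [0.13, 0.06, -0.06], 0]]'

```text
t: 10.08
position: [550.2, -22.7, 50.3]
eef_rot: [-2.722, -1.568, 0.001]
contact_force: [1.1, 0.4, -0.5]
finger_gap: -0.002
```

Emit:
carry_out --steps '[[0, [0, 0.03, 0], 0], [0, [0, 0.06, 0], 0], [0, [0, 0.085, 0], 0], [0, [0, 0.1, 0], 0], [0, [0, 0.1, 0.02], 0], [0, [0, 0.1, 0.045], 0], [0, [0, 0.1, 0.06], 0], [0, [0, 0.1, 0.06], 0]]'

```text
t: 10.75
position: [632.2, -75.8, -15.0]
eef_rot: [-2.722, -1.558, 0.014]
contact_force: [-0.0, 0.1, -1.0]
finger_gap: -0.001
```

```bash
python3 look.py 8
```

```text
top drawer_0_front 0.41 q 1 y -79
top drawer_1_front 0.61 q 81 y -2
scene drawer_0_front 0.73 q 264 y -174
scene drawer_1_front 0.75 q 78 y -7
scene drawer_2_front 0.92 q 92 y 86
tcp org -218.217972290921 79.5934477056532 -9.511294492391832 [-1.10289682  0.56668781 -0.6474308 ] 11.15
```

View pics/scene8.png

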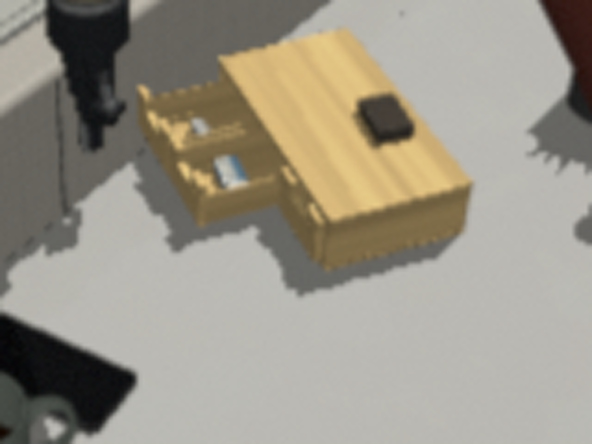

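View pics/top8.png

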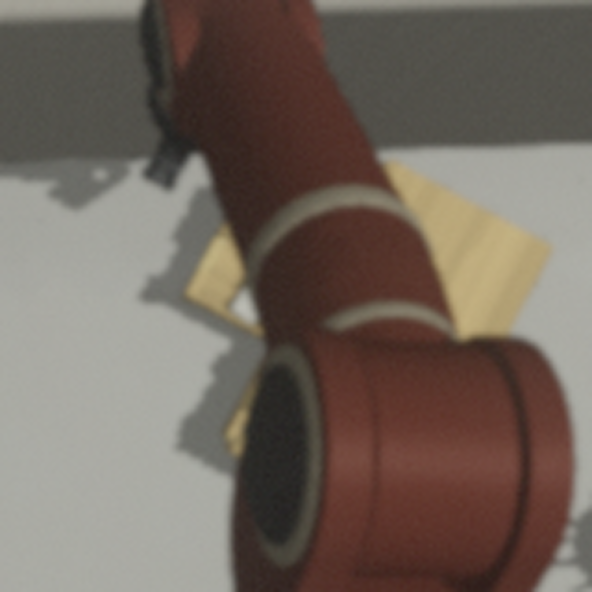

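```bash
python3 - <<'E'
from h import *
s=read_state();p=s["position"];print(p)
for n,(ox,oy) in {"scene":(220,130),"top":(240,110)}.items():
  c=camera(n);f=192/np.tan(np.radians(c["vertical_fov"])/2)
  for z in(0,20,40,60,80):
    q=np.array(c["camera_from_world"])@np.array([p[0],p[1],z,1]);q=q[:2]/q[2]*f+[c["cx"],c["cy"]];print(n,z,np.round((q-[ox,oy])*3.7))
E
```

```text
[637.22939554 -75.76372535  -9.51129449]
scene 0 [ 92. 170.]
scene 20 [ 92. 155.]
scene 40 [ 91. 138.]
scene 60 [ 91. 122.]
scene 80 [ 90. 105.]
top 0 [182. 133.]
top 20 [184. 128.]
top 40 [186. 123.]
top 60 [188. 118.]
top 80 [191. 113.]
```

```bash
python3 - <<'E'
from h import *
L=[]
for n,(u,v) in {"scene":(220+95/3.7,130+146/3.7),"top":(240+163/3.7,110+183/3.7)}.items():
  c=camera(n)
  a=back(c,u,v,z=0);b=back(c,u,v,z=100);L.append((a,(b-a)/100));print(n,a,b)
  for du in range(-3,4):
    print([tuple(np.round(back(c,int(u)+du,int(v)+dv,r=c["range_z"][int(v)+dv,int(u)+du])).astype(int).tolist()) for dv in(-12,-9,-6,-4,-2,-1,0,1)])
  if n=="top":cv2.imwrite("pics/t9.png",cv2.resize(c["img"][90:190,240:340,::-1],None,fx=6,fy=6,interpolation=cv2.INTER_NEAREST))
E
```

```text
scene [ 658.90946551 -105.22063115    0.        ] [579.46195962 -15.42531348 100.        ]
[(630, -56, 102), (634, -60, 85), (631, -56, 75), (637, -62, 59), (636, -61, 52), (637, -62, 46), (640, -65, 38), (639, -63, 35)]
[(626, -57, 103), (627, -57, 89), (622, -51, 83), (636, -66, 58), (635, -64, 51), (636, -65, 45), (642, -72, 33), (639, -68, 32)]
[(629, -65, 96), (615, -49, 101), (615, -48, 89), (630, -64, 62), (630, -65, 52), (629, -63, 49), (629, -63, 45), (629, -63, 40)]
[(622, -63, 101), (605, -42, 110), (606, -43, 96), (627, -67, 61), (626, -65, 54), (631, -70, 44), (627, -66, 44), (634, -74, 31)]
[(604, -47, 120), (594, -35, 120), (603, -45, 97), (625, -70, 61), (624, -68, 53), (628, -72, 44), (625, -69, 43), (630, -74, 33)]
[(602, -50, 119), (590, -35, 121), (612, -60, 82), (623, -72, 60), (626, -75, 48), (621, -70, 49), (621, -70, 45), (724, -187, -90)]
[(595, -46, 125), (589, -40, 119), (610, -63, 82), (719, -188, -63), (722, -190, -76), (627, -82, 38), (722, -191, -86), (722, -191, -92)]
top [597.31271774 -58.94436706   0.        ] [582.22220843 -52.13616899 100.        ]
[... 241 characters left out ...]
99, -53, -1), (596, -53, 0)]
[(620, -52, 80), (605, -49, 119), (595, -48, 131), (591, -48, 123), (585, -48, 125), (583, -48, 118), (599, -56, -2), (595, -56, 2)]
[(608, -50, 145), (607, -52, 106), (595, -51, 128), (591, -51, 121), (585, -51, 124), (583, -51, 118), (598, -59, 3), (596, -59, -4)]
[(608, -53, 144), (602, -53, 131), (595, -53, 127), (590, -53, 126), (586, -53, 120), (582, -53, 124), (580, -53, 122), (595, -62, 2)]
[(606, -55, 153), (602, -56, 132), (595, -56, 128), (591, -57, 117), (585, -56, 124), (582, -56, 124), (580, -56, 119), (595, -64, 2)]
[(605, -57, 159), (602, -58, 134), (597, -60, 115), (592, -59, 114), (585, -59, 124), (583, -59, 119), (580, -59, 120), (595, -68, 1)]
```

View pics/t9.png

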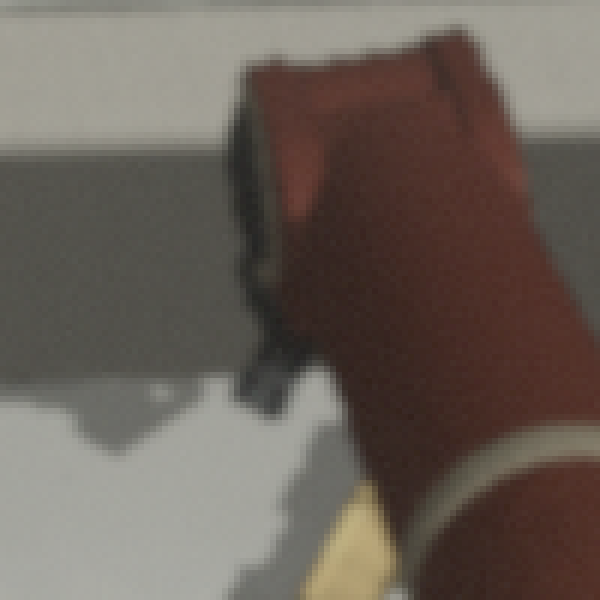

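Emit:
carry_out --steps '[[0, [-0.015, 0, 0], 0], [0, [-0.03, 0, 0], 0], [0, [-0.042, 0, 0], 0], [0, [-0.049, 0, 0], 0], [0, [-0.056, 0, 0], 0], [0, [-0.063, 0, 0], 0], [0, [-0.07, 0, 0], 0], [0, [-0.077, 0, 0], 0]]'

```text
t: 12.02
position: [597.6, -142.0, -10.7]
eef_rot: [-2.726, -1.561, -0.002]
contact_force: [1.1, 1.7, -1.3]
finger_gap: 0.003
```

```bash
python3 look.py 10
```

```text
top drawer_0_front 0.6 q 5 y -78
top drawer_1_front 0.85 q 83 y -7
top drawer_2_front 0.52 q 55 y 79
scene drawer_0_front 0.67 q 5 y -76
scene drawer_1_front 0.7 q 83 y -7
scene drawer_2_front 0.74 q 53 y 100
tcp org -141.34926543817073 78.80171011847833 -10.755355798896248 [ 0.44272453  0.86052646 -0.47426042] 12.4167
```

View pics/scene10.png

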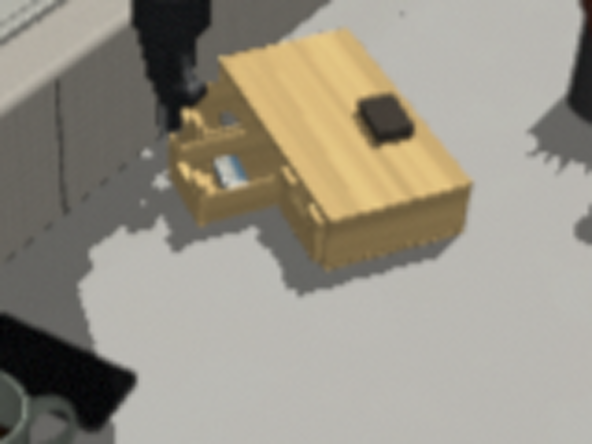

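Emit:
carry_out --steps '[[0, [-0.006, 0, 0], 0], [0, [-0.012, 0, 0], 0], [0, [-0.018, 0, 0], 0], [0, [-0.024, 0, 0], 0], [0, [-0.03, 0, 0], 0], [0, [-0.036, 0, 0], 0], [0, [-0.042, 0, 0], 0], [0, [-0.046, 0, 0], 0]]'

```text
t: 13.08
position: [573.4, -183.0, -10.8]
eef_rot: [2.727, 1.559, -0.001]
contact_force: [-0.5, 1.1, 0.8]
finger_gap: -0.001
```

Emit:
carry_out --steps '[[0, [-0.002, 0, 0], 0], [0, [-0.004, 0, 0], 0], [0, [-0.006, 0, 0], 0], [0, [-0.007, 0, 0], 0]]'

```text
t: 13.42
position: [572.2, -185.0, -10.8]
eef_rot: [-2.724, -1.562, -0.007]
contact_force: [3.0, 6.0, -2.1]
finger_gap: 0.001
```

```bash
python3 look.py 11
```

```text
top drawer_1_front 0.97 q 85 y -5
scene drawer_1_front 0.94 q 76 y 7
scene drawer_2_front 0.41 q 257 y -180
tcp org -91.08065615791747 79.02102624449778 -10.77265983055655 [ 2.69066785  5.06387899 -1.98284901] 13.8167
```

View pics/scene11.png

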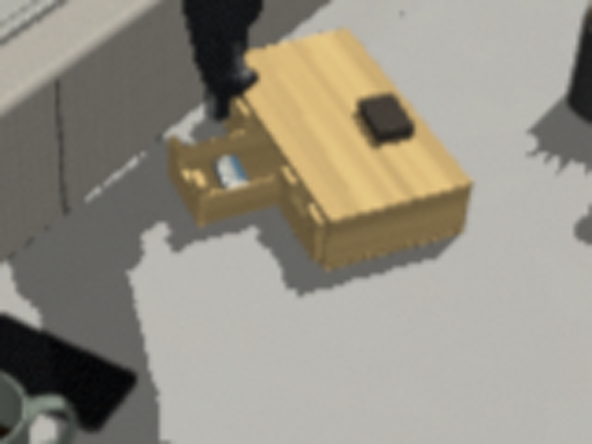

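End stop reached: the force is about 6.5 N, at the same depth as the first drawer. I'll retreat straight out, then lift.

Emit:
carry_out --steps '[[0, [0.01, 0, 0], 0], [0, [0.035, 0, 0], 0], [0, [0.065, 0, 0], 0], [0, [0.095, 0, -0.01], 0], [0, [0.12, 0, -0.04], 0], [0, [0.13, 0, -0.08], 0], [0, [0.13, 0, -0.12], 0], [0, [0.13, 0, -0.15], 0]]'

```text
t: 14.48
position: [638.0, -74.7, 142.7]
eef_rot: [2.722, 1.562, 0.004]
contact_force: [0.4, -0.3, 0.3]
finger_gap: -0.002
```

Emit:
carry_out --steps '[[0, [0.03, -0.02, -0.02], 0], [0, [0.06, -0.05, -0.04], 0], [0, [0.09, -0.08, -0.04], 0], [0, [0.12, -0.1, -0.04], 0], [0, [0.14, -0.11, -0.04], 0], [0, [0.14, -0.11, -0.04], 0]]'

```text
t: 14.98
position: [611.2, 109.8, 180.1]
eef_rot: [-2.714, -1.574, -0.005]
contact_force: [-0.7, -0.0, -0.0]
finger_gap: -0.002
```

```bash
python3 look.py 12; python3 - <<'E'
from h import *
for n in("scene","top"):
    c=camera(n)
    for l,z in [("eraser",11.5),("phone",0),("mug",0),("glue_stick",0),("matchbox",64)]:
        for p in place_of(n,l)[:1]:
            print(n,l,round(p["p"],2),np.round(p["xy"]),np.round(back(c,*p["xy"],z=z)))
E
```

```text
top drawer_0_front 0.69 q 75 y -7
top drawer_1_front 0.9 q 82 y -1
top drawer_2_front 0.51 q 2 y 89
scene drawer_0_front 0.68 q 11 y -65
scene drawer_1_front 0.87 q 89 y -3
scene drawer_2_front 0.54 q -3 y 80
tcp org -356.19596773135976 -29.98148910211856 179.0779952866778 [ 0.63606841 -0.23472171  0.48882004] 15.3833
scene eraser 0.42 [284. 180.] [ 507. -134.   12.]
scene phone 0.96 [237. 230.] [493. 135.   0.]
scene mug 0.7 [218. 261.] [454. 260.   0.]
scene glue_stick 0.51 [180. 272.] [513. 354.   0.]
scene matchbox 0.6 [325. 163.] [ 418. -242.   64.]
top eraser 0.65 [309. 189.] [ 508. -128.   12.]
top phone 0.77 [214. 192.] [506. 151.   0.]
top mug 0.67 [182. 209.] [459. 245.   0.]
top glue_stick 0.74 [147. 195.] [503. 347.   0.]
top matchbox 0.74 [355. 219.] [ 417. -245.   64.]
```

View pics/scene12.png

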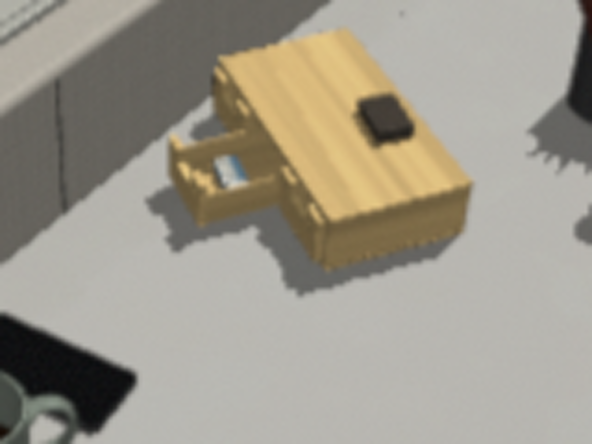

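View pics/top12.png

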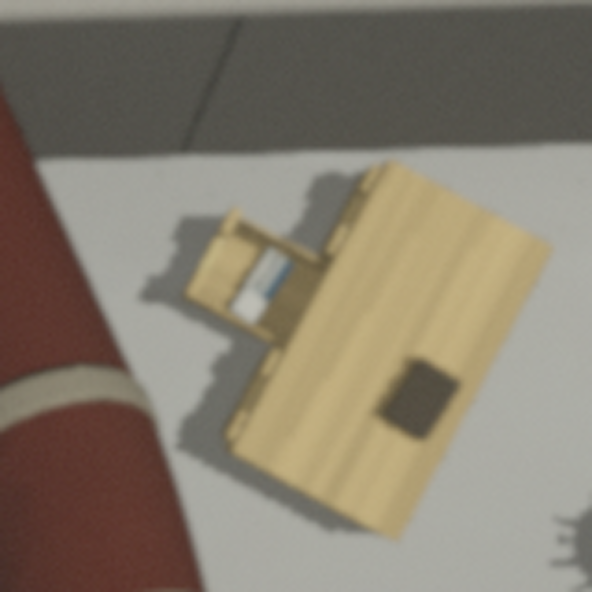

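```bash
python3 -c "
from station import *
print(sign_off())"
```

```text
the job is handed in; nothing more can be done
None
```

I pushed the USB stick's drawer (drawer_0) and the sharpener's drawer (drawer_2) shut with closed fingertips. The eraser's drawer (drawer_1) stands open as it was, and the job is handed in (about 15 s of the 40 s used).

**Shut drawers:** Each was pushed until the force rose from about 1 N to 6–8 N. Both stopped at the same fingertip depth, about 91 mm in front of the organiser's centre. The last pictures show both fronts flush. I did not measure the remaining gap to the millimetre. The USB stick and sharpener can no longer be seen; both were lying in their drawers when last visible, partway through the push.

**Left alone:** The eraser and its drawer look the same as in the first pictures. The network positions of the phone, mug, glue stick and matchbox agree with the start to within the networks' scatter in at least one camera. The largest differences were the glue stick, about 14 mm in the top view, and the matchbox in the scene view, where it was misidentified at the start.

**Checks that disagreed:**
- **Height reading:** The fingertips were really about 35–40 mm higher than the reported TCP height. My first push therefore passed over the USB drawer's front without touching anything. I withdrew, corrected the height from the camera pictures, and pushed again.
- **Drawer reports:** In the last top view the network placed drawer_0's front on the open middle drawer, and the scene view put drawer_0 at 11 mm open. I relied on the pictures and the end-stop contact instead.

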